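Level the bench scale with a wedge

ROBOT

A 6-joint arm with a two-finger parallel gripper is mounted at the origin on the work surface. World frame = base frame: x ahead of the robot, y to its left, z up, the work surface at z = 0. Lengths are in m, angles in rad, forces in N, time in s.
With the tool pointing down it reaches from about 0.375 to 0.9 m from the base axis. Payload 3.1 kg.
Tool frame: the origin (TCP) lies at the very end of the fingers, on their centre line; the grasp point (between the pads) lies 19 mm behind it (manip.pinch_z is the distance from the TCP to the grasp point, in m); z points along the fingers, y is the direction in which the jaws open and shut (so a half turn about z gives the same grasp; the last joint's range is limited). The gripper opens to 85 mm and grips with 20 to 120 N. Pads are 22 mm wide; open, the fingers measure 114 mm over their backs; the gripper's body (76 mm by 85 mm) begins 54 mm behind the grasp point. The pads swing forward as they close: fully open they stand 13 mm farther back than shut.
Start: joints at [1.157, 0.527, 1.433, -0, 1.181, -0.178], TCP at [0.145, 0.608, 0.231] pointing down, gripper open.
Joint ranges: [-3.08, 3.08], [-0.75, 2.2], [0.22, 2.44], [-1.43, 4.57], [0, 2.65], [-2.85, 2.85]. Speed limits (rad/s): [2.79, 2.79, 3.14, 3.14, 3.14, 3.14].

INTERFACE

Orientations are given as a unit quaternion [x, y, z, w].
In Python, from station import manip gives the robot as it stands.
- The arm moves only by the tool drive_tool, never from a script. Its argument "increments" is a list of rows, each a list of 7 numbers: the closure in counts, from 0 (fully open) to 255 (shut), then the shift along the tool's x, y, z in cm, then the turn, a rotation vector about the tool's x, y, z in rad. A call has 1 to 20 rows; each row is the pose to reach, as a shift and turn from the pose commanded when the call began, along the tool's axes at that moment; what a row does not reach only later rows make up. A row lasts 1/10 s, in which the tool goes at most 50 mm and 8.59 degrees, less where a joint would pass 70% of its speed; a pose out of reach is approached as far as the arm can. A call with a gripper value outside its range is refused whole. The fingers move at their own pace and stop on an object; "force" is the grip in N (left out, the last holds). Time passes only in rows, so rows that repeat a pose let the fingers close. It gives the time, the measured TCP pose, the force and the opening at its end, in the units of the state.
- manip.sense(): the state, without advancing time (a new reading comes with each control period).
- manip.snapshot(name): name is "side" or "top" or "wrist"; returns the picture (400x640x3 uint8, red, green, blue); there is no depth.
- manip.camera_model(name): a dict with "mtx" (3x3 intrinsics, pixels), "cam_to_world" (4x4, takes a point from camera to world coordinates). Camera axes: x right, y down, z forward; pixel columns grow to the right and rows downward; lengths in m; the calibration is good to about 2 mm. A picture is of the moment at which its call begins: read the wrist's pose just before it. camera_model takes no time and is no camera call; for the wrist camera it gives the pose at the moment of the call.
- manip.sign_off(): hands the job in, once; it reports no verdict.
The state is a dict: "t": time; "q": joint angles; "qd": joint speeds; "tau": joint torques, N m; "tcp_pos": TCP position; "tool_rot": TCP orientation; "force": force on the tool from outside, world axes, zero at the start; "ft_torque": the same for the moment, N m; "finger_gap": opening from 0.0 (shut) to 1.0 (fully open).
Only numpy, scipy, OpenCV 4.12 (cv2) and the standard library are available. Lean on these libraries where they do the work, as an engineer would, in place of code of your own. Each camera call takes 0.05 s, during which the arm holds its last target. There are 200 camera calls.

TASK

The white bench scale tilts because the foot of one corner is too short. Draw the wooden wedge out from under the low rack, lay it flat on the counter close in front of that low corner with its thin end pointing straight in towards the short foot, and let go of it; then take it again at its thick end and push it in under the short foot until the bubble of the round level on the pan rests wholly inside the small ring. Leave the wedge there, flat on the counter and carrying the corner, and do not shift the other things on the counter.

Things in the scene. Friction and masses are not known exactly. Their poses are not given: they have to be found in the camera images.
- scale: Square white bench scale, steel pan, 220 x 220 mm. Two good feet at opposite corners stay put; it tilts freely about the line through them, its own y axis. Origin on that line under the middle, 28 mm above the counter. Low corner towards its own -x: hull corner 156 mm, short foot 135 mm from the origin. When level: hull 28 to 50 mm above the counter, pan top 56 mm, top of the level 67 mm.
- low_foot (a point): Lowest point of the short foot (steel dome, 20 mm across) under the low corner. At the start it hangs 4 to 8 mm above the counter (varies), 0.07 rad low; when level it is 9.5 mm higher. About 4 to 7 N upward lifts it, it sinks back when not held. Pushing the wedge in takes 8 to 15 N; friction then keeps the wedge in place.
- ring_c (a point): Centre of the small black ring (inside diameter 26 mm) in the middle of the round level (97 mm across, green face, fixed on the middle of the pan). Its axes are the scale's.
- bubble_c (a point): Centre of the level's bubble, a white disc 16 mm across. Moves only along the scale's x axis, to the higher side, 4 mm per 0.01 rad of tilt: 28 mm from the ring's centre at the start (towards the scale's +x), 0 when level, then past the ring to the other side. 10 mm more wedge under the short foot moves it about 6 mm.
- shim_c (a point): Middle of the solid wooden wedge, 7.5 mm above its underside. 130 mm long, 34 mm wide, flat underneath, top rising evenly from 2 mm (thin end) to 28 mm (thick end). x axis from thin to thick end, y across, z up. At the start flat on the counter, thin half sticking out from under the rack's front, thick half under the rack.
- shim_tip (a point): Middle of the wedge's thin end edge, 65 mm from shim_c.
- shim_heel (a point): Middle of the wedge's upright thick end face, 65 mm from shim_c, 14 mm above the underside.
- rack: Low steel drain rack fixed on the counter, 200 mm deep (its x), 240 mm wide (its y); slatted top 38 to 46 mm above the counter, open underneath but for four thin corner legs. Origin on the counter under its middle; its front, from under which the wedge sticks out, is towards its own -x.
- bowl: white ceramic bowl, 116 mm across, 55 mm high, standing on the rear half of the rack; a bystander, origin at the centre of its underside
- packer: flat wooden block of even thickness, 90 x 40 x 18 mm, not the wedge; lies near the robot; a bystander, origin at the centre of its underside
- spoon: steel spoon with wooden handle lying beyond the middle of the counter; a bystander, origin at the centre of its underside
- mug: white mug, 80 mm across, 85 mm high; a bystander, origin at the centre of its underside
- jar: amber glass jar, 68 mm across, 95 mm high; a bystander, origin at the centre of its underside
- can: steel can, 74 mm across, 110 mm high; a bystander, origin at the centre of its underside
- scoop: steel ice scoop with black handle, about 190 mm long, 35 mm high; a bystander, origin at the centre of its underside
- shim: The same wedge: origin in the middle of its underside, axes as for shim_c. With the scale level the short foot stands on it 55 to 80 mm from the thin end.
Not all that is in view belongs to the job. Leave any purple or red look-alike of the shim alone.

How it is judged:
By the outcome, as a careful person would: the job done as asked, in the order asked, and still so for the second after the job is handed in, with the robot touching nothing.
It also fails if it takes over 69 s, if anything falls off the work surface, if the arm or the gripper's body presses on something with over 40 N, if the wrist force passes 120 N, or if a joint passes its speed limit or range.

## Working session

There is one attempt and no reset: what is moved stays moved. The work goes in short steps, Python scripts to look and compute and a tool call to move; the robot and the scene stay as the last step left them, time stands still between calls to the robot, and variables do not carry over. Pictures are saved under pics/ and viewed, about 8 in all and at most 12, crops included, and the job is handed in when it is done.

Besides the shell and the picture viewer there is one more tool, called as name(argument=value, ...) on one line, values as JSON. drive_tool: Moves the arm, as the interface text tells. Its arguments: {"type":"object","properties":{"increments":{"type":"array","items":{"type":"array","items":{"type":"number"}}},"force":{"type":"number"}},"required":["increments"]}

```bash
mkdir -p pics; ls; python3 - <<'E'
from station import manip
import cv2
s=manip.sense();print({k:(s[k]) for k in('t','tcp_pos','tool_rot','finger_gap','force')})
for n in('top','side','wrist'):
    im=manip.snapshot(n);cv2.imwrite(f'pics/{n}0.png',im[:,:,::-1])
    m=manip.camera_model(n);print(n,m['mtx'],m['cam_to_world'])
E
```

```text
pics
{'t': 0.0, 'tcp_pos': array([0.14506936, 0.60719439, 0.23032766]), 'tool_rot': array([ 1.17141561e-01,  9.93114628e-01, -1.03967148e-03, -3.32029085e-04]), 'finger_gap': 0.9971840464328662, 'force': array([-0.06480418,  0.1280308 , -0.47123377])}
top [[514.80250349   0.         319.8638406 ]
 [  0.         514.80250349 195.92169636]
 [  0.           0.           1.        ]] [[-4.73239952e-03 -9.84254088e-01  1.76696052e-01  2.61438965e-01]
 [-9.99819851e-01  1.40918825e-03 -1.89282537e-02 -1.04922907e-01]
 [ 1.83812130e-02 -1.76753797e-01 -9.84083445e-01  1.73439174e+00]
 [ 0.00000000e+00  0.00000000e+00  0.00000000e+00  1.00000000e+00]]
side [[430.50124771   0.         320.55762397]
 [  0.         430.50124771 200.71339635]
 [  0.           0.           1.        ]] [[-0.97799118 -0.09565445  0.18542784  0.34860171]
 [-0.20856517  0.47296153 -0.85604203  0.92638077]
 [-0.00581601 -0.87587535 -0.48250239  0.66437673]
 [ 0.          0.          0.          1.        ]]
wrist [[277.04522597   0.         317.87593769]
 [  0.         277.04522597 201.29190464]
 [  0.           0.           1.        ]] [[ 0.23277287  0.9249047   0.30061286  0.06740622]
 [ 0.97252883 -0.2207019  -0.07401582  0.62632219]
 [-0.00211175  0.30958355 -0.9508699   0.37319762]
 [ 0.          0.          0.          1.        ]]
```

View pics/top0.png

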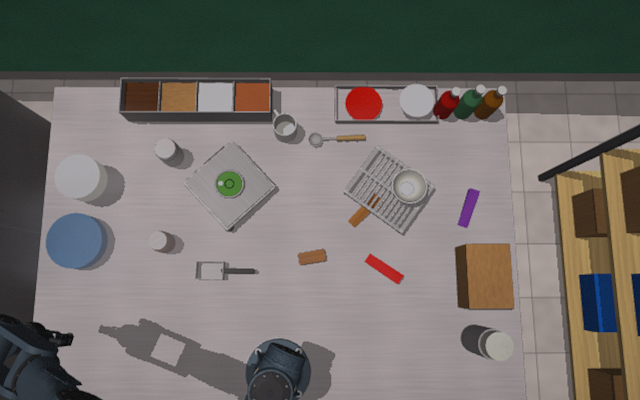

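View pics/side0.png

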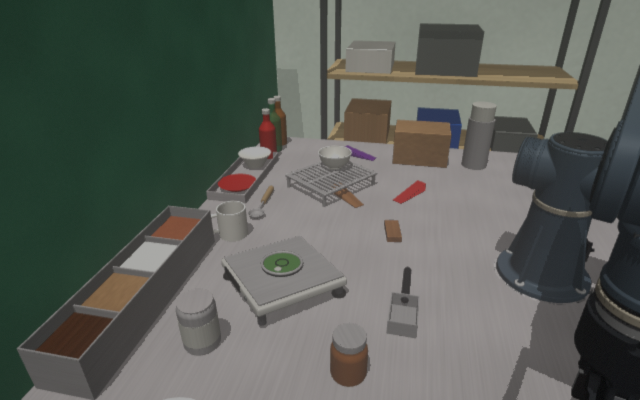

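```bash
python3 - <<'E'
import cv2,numpy as np
a=cv2.imread('pics/top0.png')
c=lambda x0,x1,y0,y1:cv2.resize(a[y0:y1,x0:x1],None,fx=4,fy=4,interpolation=cv2.INTER_CUBIC)
cv2.imwrite('pics/c1.png',np.vstack([np.hstack([c(180,280,135,235),c(338,438,140,240)])]))
E
```

```text
(no output)
```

View pics/c1.png

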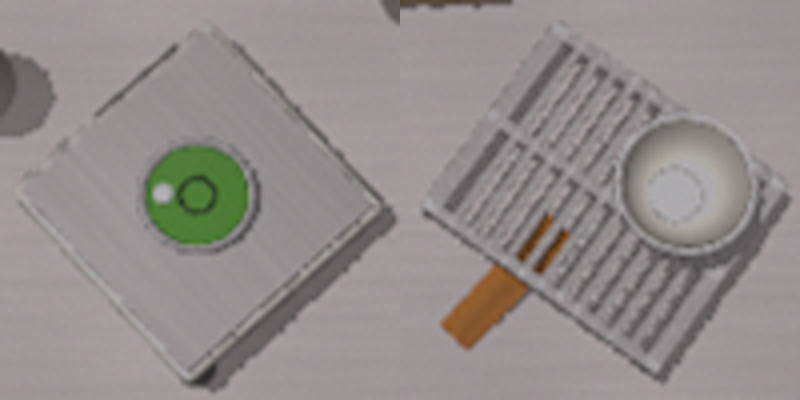

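```bash
cat > h.py <<'E'
import numpy as np, cv2
from station import manip
from scipy.spatial.transform import Rotation as R
def ray(name,px,z,m=None):
    m=m or manip.camera_model(name); K=np.array(m['mtx']);T=np.array(m['cam_to_world'])
    px=np.atleast_2d(px).astype(float)
    d=np.c_[px,np.ones(len(px))]@np.linalg.inv(K).T@T[:3,:3].T
    o=T[:3,3]; return o+d*((np.broadcast_to(z,len(px))-o[2])/d[:,2])[:,None]
def proj(name,P,m=None):
    m=m or manip.camera_model(name); K=np.array(m['mtx']);T=np.array(m['cam_to_world'])
    c=(np.atleast_2d(P)-T[:3,3])@T[:3,:3]; p=c@K.T; return p[:,:2]/p[:,2:]
def go(pos,yaw=None,n=None):
    "shift (cm) and rotvec in current commanded(~measured) tool frame to reach world pos, tool down with jaw axis y at yaw"
    s=manip.sense(); r=R.from_quat(s['tool_rot'])
    d=r.inv().apply(np.array(pos)-s['tcp_pos'])*100
    rv=np.zeros(3)
    if yaw is not None:
        y=np.array([np.cos(yaw),np.sin(yaw),0]); z=np.array([0,0,-1.]); 
        best=None
        for sg in(1,-1):
            M=np.c_[np.cross(sg*y,z),sg*y,z]; v=(r.inv()*R.from_matrix(M)).as_rotvec()
            if best is None or np.linalg.norm(v)<np.linalg.norm(best): best=v
            print('option',sg,v.round(3))
        rv=best
    print('shift',d.round(2),'rot',rv.round(3))
E
python3 - <<'E'
from h import *
A=lambda p:np.array(p)/4+[180,135]
B=lambda p:(np.array(p)-[400,0])/4+[338,140]
s=lambda n,p:print(n,p.round(4).tolist())
s('scale corners TLBR',ray('top',A([[203,25],[18,188],[190,380],[390,205]]),[.053,.06,.053,.042]))
rb=ray('top',A([[198,195],[162,193]]),.067);s('ring,bub',rb);d=rb[1]-rb[0];print('yaw',np.arctan2(d[1],d[0]),np.hypot(*d[:2]))
s('rack L T R B',ray('top',B([[424,208],[558,25],[788,190],[660,378]]),.046))
t=ray('top',B([[442,325],[468,348],[500,263],[528,290]]),[.002,.002,.016,.016]);s('tip l,r',t)
s('obj packer,spoon,redA,redB,jar,can,mug',ray('top',[[313,257],[340,139],[367,257],[402,281],[160,241],[170,152],[284,125]],[.018,0.01,.02,.02,.095,.11,.085]))
s('scoop',ray('top',[[196,270],[228,262],[258,271]],.02))
E
```

```text
scale corners TLBR [[0.7511, 0.1624, 0.053], [0.6095, 0.3101, 0.06], [0.4506, 0.1653, 0.053], [0.5984, 0.0042, 0.042]]
ring,bub [[0.602, 0.1606, 0.067], [0.6037, 0.1902, 0.067]]
yaw 1.5131022212824712 0.0296469775474249
rack L T R B [[0.5778, -0.2181, 0.046], [0.7358, -0.3341, 0.046], [0.5928, -0.5241, 0.046], [0.4349, -0.411, 0.046]]
tip l,r [[0.485, -0.235, 0.002], [0.4654, -0.2568, 0.002], [0.536, -0.2839, 0.016], [0.5128, -0.3071, 0.016]]
obj packer,spoon,redA,redB,jar,can,mug [[0.3639, -0.1142, 0.018], [0.7719, -0.209, 0.01], [0.3631, -0.2934, 0.02], [0.284, -0.4073, 0.02], [0.4114, 0.3707, 0.095], [0.6983, 0.3486, 0.11], [0.798, -0.0182, 0.085]]
scoop [[0.3227, 0.2702, 0.02], [0.3484, 0.1661, 0.02], [0.3186, 0.0669, 0.02]]
```

```bash
python3 - <<'E'
from h import *
go([.50,.30,.22])
go([.51,-.28,.16],0.79)
E
```

```text
shift [-41.66 -21.63   1.07] rot [0. 0. 0.]
option 1 [-0.002  0.     0.546]
option -1 [-0.000e+00 -2.000e-03 -2.596e+00]
shift [-56.13 -77.8    7.16] rot [-0.002  0.     0.546]
```

drive_tool(increments=[[60,-41.7,-21.6,1,0,0,0],[60,-41.7,-21.6,1,0,0,0],[60,-41.7,-21.6,1,0,0,0],[60,-41.7,-21.6,1,0,0,0],[60,-41.7,-21.6,1,0,0,0],[60,-41.7,-21.6,1,0,0,0],[60,-41.7,-21.6,1,0,0,0],[60,-41.7,-21.6,1,0,0,0],[60,-41.7,-21.6,1,0,0,0],[60,-56.1,-77.8,3,0,0,0.546],[60,-56.1,-77.8,3,0,0,0.546],[60,-56.1,-77.8,3,0,0,0.546],[60,-56.1,-77.8,3,0,0,0.546],[60,-56.1,-77.8,3,0,0,0.546],[60,-56.1,-77.8,3,0,0,0.546],[60,-56.1,-77.8,3,0,0,0.546],[60,-56.1,-77.8,3,0,0,0.546],[60,-56.1,-77.8,3,0,0,0.546],[60,-56.1,-77.8,3,0,0,0.546],[60,-56.1,-77.8,3,0,0,0.546]], force=60)

```text
t: 2.15
tcp_pos: [0.5078, -0.2376, 0.2026]
tool_rot: [0.381, 0.925, 0.0, -0.0]
force: [1.5, -0.7, 1.0]
finger_gap: 0.765
```

drive_tool(increments=[[60,0,0,0,0,0,0],[60,0,0,0,0,0,0],[60,0,0,0,0,0,0]])

```text
t: 2.45
tcp_pos: [0.5076, -0.2343, 0.2024]
tool_rot: [0.38, 0.925, 0.0, -0.001]
force: [-0.6, -0.1, -1.0]
finger_gap: 0.763
```

```bash
python3 - <<'E'
from h import *
m=manip.camera_model('wrist'); im=manip.snapshot('wrist'); np.save('m1.npy',m['cam_to_world'])
cv2.imwrite('pics/w1.png',im[:,:,::-1]); print(manip.sense()['tcp_pos'])
E
```

```text
[ 0.50774513 -0.23389313  0.20256176]
```

View pics/w1.png

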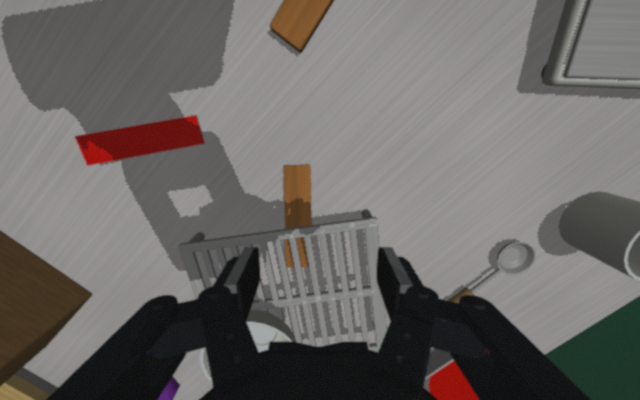

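```bash
python3 - <<'E'
from h import *
p=ray('wrist',[[283.5,165],[310,164.5],[286,228],[311.5,225]],[.002,.002,.014,.014]);print(p.round(4).tolist())
for a,b in((0,2),(1,3)): d=p[b]-p[a];print(np.arctan2(d[1],d[0]),np.hypot(*d[:2]))
print('width',np.hypot(*(p[1]-p[0])[:2]),np.hypot(*(p[3]-p[2])[:2]))
print('packer',ray('wrist',[[270,27],[300,52],[331,0]],.018).round(3).tolist())
print('rack front',ray('wrist',[[182,243],[370,213]],.046).round(3).tolist())
E
```

```text
[[0.4658, -0.2534, 0.002], [0.4886, -0.2294, 0.002], [0.524, -0.3086, 0.014], [0.5443, -0.2821, 0.014]]
-0.7596514169226315 0.08025603034360895
-0.7586823974439604 0.07667049276213385
width 0.033133300242076655 0.03339788509365341
packer [[0.357, -0.155, 0.018], [0.395, -0.149, 0.018], [0.384, -0.094, 0.018]]
rack front [[0.443, -0.399, 0.046], [0.572, -0.214, 0.046]]
```

```bash
python3 - <<'E'
from h import *
go([.5055,-.2706,.03],0.811)
E
```

```text
option 1 [ 0.    -0.002 -0.02 ]
option -1 [-3.000e-03 -0.000e+00  3.122e+00]
shift [-2.45 -2.77 17.25] rot [ 0.    -0.002 -0.02 ]
```

drive_tool(increments=[[110,-2.4,-2.8,3,0,0,-0.02],[110,-2.4,-2.8,7,0,0,-0.02],[110,-2.4,-2.8,11,0,0,-0.02],[110,-2.4,-2.8,14,0,0,-0.02],[110,-2.4,-2.8,16,0,0,-0.02],[110,-2.4,-2.8,17.2,0,0,-0.02],[110,-2.4,-2.8,17.2,0,0,-0.02],[110,-2.4,-2.8,17.2,0,0,-0.02]])

```text
t: 3.3
tcp_pos: [0.5062, -0.2719, 0.0315]
tool_rot: [0.371, 0.929, -0.0, 0.001]
force: [0.0, -0.6, 0.6]
finger_gap: 0.567
```

```bash
python3 - <<'E'
from h import *
im=manip.snapshot('wrist'); cv2.imwrite('pics/w2.png',im[:,:,::-1]); 
go([.5055,-.2706,.000],0.811);s=manip.sense();print(s['tcp_pos'],s['force'],s['finger_gap'])
E
```

```text
option 1 [ 0.     0.002 -0.   ]
option -1 [ 0.004 -0.     3.141]
shift [0.2  0.06 3.2 ] rot [ 0.     0.002 -0.   ]
[ 0.50645325 -0.27239839  0.03201119] [-0.17063895  0.4307312   0.32649924] 0.570720537558266
```

View pics/w2.png

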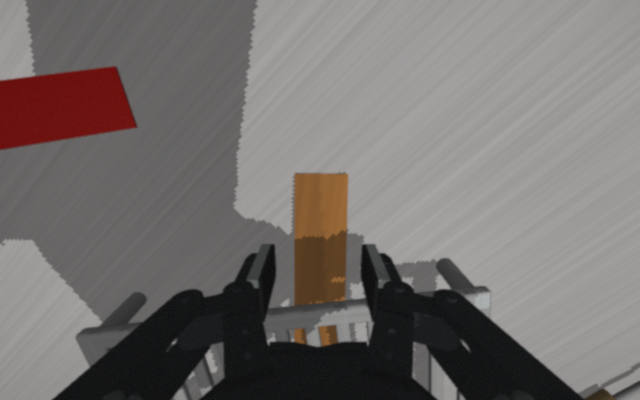

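drive_tool(increments=[[110,0.2,0.05,1.5,0,0,0],[110,0.2,0.05,2.5,0,0,0],[110,0.2,0.05,3.1,0,0,0],[110,0.2,0.05,3.1,0,0,0],[200,0.2,0.05,3.1,0,0,0],[200,0.2,0.05,3.1,0,0,0],[200,0.2,0.05,3.1,0,0,0],[200,0.2,0.05,3.1,0,0,0],[200,0.2,0.05,3.1,0,0,0]], force=60)

```text
t: 4.25
tcp_pos: [0.5048, -0.271, 0.0005]
tool_rot: [0.371, 0.929, -0.0, 0.001]
force: [-0.2, 1.4, 5.5]
finger_gap: 0.375
```

drive_tool(increments=[[200,0.5,0,-0.05,0,0,0],[200,1.5,0,-0.05,0,0,0],[200,3,0,-0.05,0,0,0],[200,4.5,0,-0.05,0,0,0],[200,6,0,-0.05,0,0,0],[200,7.2,0,-0.05,0,0,0],[200,8,0,-0.05,0,0,0],[200,8,0,-0.05,0,0,0],[200,8,0,-0.05,0,0,0]])

```text
t: 5.15
tcp_pos: [0.4449, -0.2139, 0.0005]
tool_rot: [0.371, 0.929, 0.001, -0.002]
force: [-1.6, 2.3, 7.6]
finger_gap: 0.378
```

```bash
python3 - <<'E'
from h import *
im=manip.snapshot('wrist'); cv2.imwrite('pics/w3.png',im[:,:,::-1]);t=manip.snapshot('top')[150:260,300:440];cv2.imwrite('pics/t3.png',cv2.resize(np.ascontiguousarray(t[:,:,::-1]),None,fx=4,fy=4))
s=manip.sense();print(s['tcp_pos'],s['force'],s['finger_gap'],s['q'])
E
```

```text
[ 4.44838537e-01 -2.13853782e-01  4.32890332e-04] [-1.88710676  2.33399245  7.83765078] 0.3781516031905051 [-6.75061849e-01  7.65504434e-01  1.90789938e+00  3.77405550e-04
  4.73071745e-01 -1.48543925e+00]
```

View pics/w3.png

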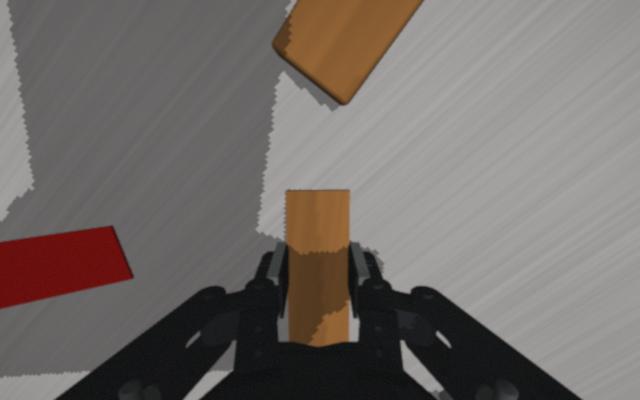

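```bash
python3 - <<'E'
from h import *
s=manip.sense();t=ray('wrist',[[286,190],[350,190]],.002);r=R.from_quat(s['tool_rot'])
print('tip in tool (mm)',r.inv().apply(t-s['tcp_pos'])*1000)
go([.597,-.08,.08],1.54-np.pi/2)
E
```

```text
tip in tool (mm) [[ 40.25873164 -17.06895097  -1.36646824]
 [ 40.26461776  16.80772989  -1.37479337]]
option 1 [-0.002 -0.004  0.841]
option -1 [ 0.005 -0.003 -2.301]
shift [-1.75 20.18 -7.97] rot [-0.002 -0.004  0.841]
```

drive_tool(increments=[[200,0,0,-1.5,0,0,0],[200,0,0,-4,0,0,0],[200,0,1,-7,0,0,0],[200,0,4,-8,0,0,0.15],[200,-0.4,8,-8,0,0,0.3],[200,-0.8,12,-8,0,0,0.45],[200,-1.2,16,-8,0,0,0.6],[200,-1.75,19,-8,0,0,0.75],[200,-1.75,20.2,-8,0,0,0.84],[200,-1.75,20.2,-8,0,0,0.84],[200,-1.75,20.2,-8,0,0,0.84],[200,-1.75,20.2,-8,0,0,0.84]])

```text
t: 6.45
tcp_pos: [0.5971, -0.0817, 0.0798]
tool_rot: [0.717, 0.697, -0.001, -0.001]
force: [-0.0, 0.3, -1.1]
finger_gap: 0.38
```

```bash
python3 - <<'E'
from h import *
m=manip.camera_model('wrist');im=manip.snapshot('wrist'); cv2.imwrite('pics/w4.png',im[:,:,::-1]);np.save('m4.npy',m['cam_to_world'])
s=manip.sense();print(s['tcp_pos'],s['tool_rot'],s['force'],s['finger_gap'])
E
```

```text
[ 0.59720127 -0.08188251  0.07994772] [ 7.17716771e-01  6.96334516e-01 -5.00370545e-04 -7.92356943e-04] [ 0.21119424 -0.08226637 -0.25470079] 0.3775882063810262
```

View pics/w4.png

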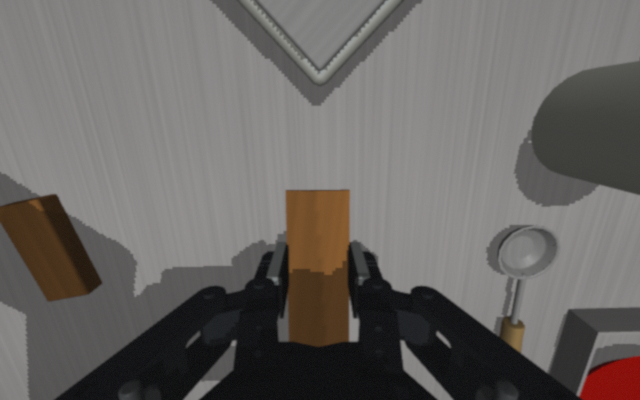

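```bash
python3 - <<'E'
import cv2
a=cv2.imread('pics/w4.png')[0:110,220:420];cv2.imwrite('pics/c4.png',cv2.resize(a,None,fx=4,fy=4,interpolation=cv2.INTER_CUBIC))
E
```

```text
(no output)
```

View pics/c4.png

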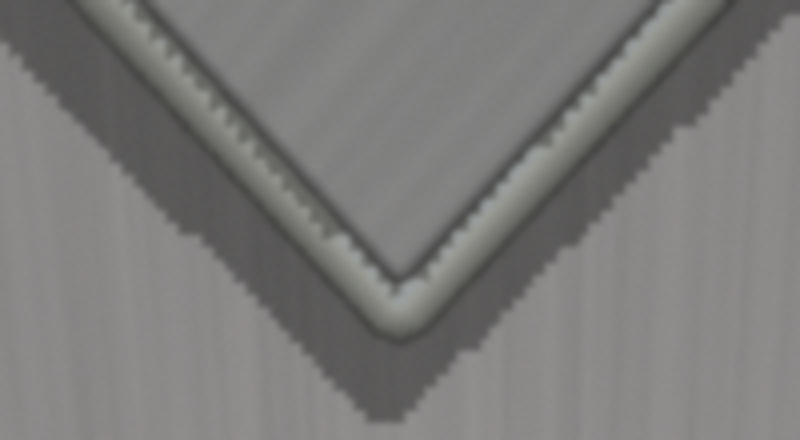

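```bash
python3 - <<'E'
from h import *
m={'mtx':manip.camera_model('wrist')['mtx'],'cam_to_world':np.load('m4.npy')}
px=lambda p:np.array(p)/4+[220,0]
f=lambda p,z:ray('wrist',px(p),z,m)
for nm,P,zs,ap in(('hull',[[70,0],[370,320],[735,0],[430,320]],.030,[400,342]),('pan',[[140,0],[395,270],[665,0],[400,270]],.045,[398,272])):
    z=np.full(4,zs)
    for _ in range(5):
        W=f(P,z); z=zs+.07*(W[:,1]-.006)
    a=W[0]-W[1];b=W[2]-W[3];ya,yb=[np.arctan2(v[1],v[0]) for v in(a,b)]
    # intersection
    t=np.linalg.solve(np.c_[a[:2],-b[:2]],(W[3]-W[1])[:2]);X=W[1,:2]+t[0]*a[:2]
    y=(ya+yb)/2; print(nm,'edges',ya,yb,'yaw',y,'corner',X,'apex',f([ap],zs)[0])
    print(' foot from corner',X+ (.1556-.135 if nm=='hull' else .02)*np.array([np.cos(y),np.sin(y)]))
s=manip.sense();print(s['tcp_pos'])
E
```

```text
hull edges 2.335395331933386 0.7410308813788263 yaw 1.5382131066561062 corner [0.60051097 0.01206603] apex [0.60059312 0.01354757 0.03      ]
 foot from corner [0.60118207 0.03265509]
pan edges 2.3509051636962233 0.7136886837978164 yaw 1.5322969237470199 corner [0.60037463 0.02155906] apex [0.60046291 0.02178054 0.045     ]
 foot from corner [0.60114443 0.04154424]
[ 0.59720127 -0.08188251  0.07994772]
```

```bash
python3 - <<'E'
from h import *
go([.597,-.046,.0008],1.536-np.pi/2)
E
```

```text
option 1 [-0.002 -0.     0.005]
option -1 [ 1.000e-03 -3.000e-03 -3.137e+00]
shift [ 3.58 -0.11  7.92] rot [-0.002 -0.     0.005]
```

drive_tool(increments=[[200,1.5,-0.1,3,0,0,0.005],[200,3.5,-0.1,5.5,0,0,0.005],[200,3.6,-0.1,7,0,0,0.005],[200,3.6,-0.1,7.6,0,0,0.005],[200,3.6,-0.1,7.9,0,0,0.005],[200,3.6,-0.1,7.9,0,0,0.005],[200,3.6,-0.1,7.9,0,0,0.005],[150,3.6,-0.1,7.9,0,0,0.005],[110,3.6,-0.1,7.9,0,0,0.005],[110,3.6,-0.1,7.9,0,0,0.005],[110,3.6,-0.1,7.9,0,0,0.005],[110,3.6,-0.1,7.9,0,0,0.005]])

```text
t: 7.7
tcp_pos: [0.5986, -0.0452, 0.0015]
tool_rot: [0.719, 0.695, 0.0, 0.0]
force: [0.5, -0.4, -0.2]
finger_gap: 0.569
```

```bash
python3 - <<'E'
from h import *
s=manip.sense();print(s['tcp_pos'],s['force'],s['finger_gap'])
go([.597-.035*.077,-.046-.077,.003],1.536-np.pi/2)
E
```

```text
[ 0.5985997  -0.04518162  0.00146004] [ 0.51960015 -0.41581821 -0.1920869 ] 0.5691208174775698
option 1 [ 0.  0. -0.]
option -1 [ 0.    -0.     3.141]
shift [-7.79 -0.16 -0.15] rot [ 0.  0. -0.]
```

drive_tool(increments=[[110,0,0,-2,0,0,0],[110,0,0,-5,0,0,0],[110,-3,0,-7,0,0,0],[110,-6,-0.1,-7,0,0,0],[110,-7.8,-0.15,-7,0,0,0],[110,-7.8,-0.15,-7,0,0,0],[110,-7.8,-0.15,-7,0,0,0],[110,-7.8,-0.15,-7,0,0,0]])

```text
t: 8.5
tcp_pos: [0.5935, -0.1218, 0.0705]
tool_rot: [0.719, 0.695, -0.0, -0.001]
force: [0.4, -0.5, -0.5]
finger_gap: 0.567
```

```bash
python3 - <<'E'
from h import *
m=manip.camera_model('wrist');im=manip.snapshot('wrist');np.save('m5.npy',m['cam_to_world'])
s=manip.sense();print(s['tcp_pos'],s['force'],s['finger_gap'])
sd=manip.snapshot('side')[210:330,190:370];tp=manip.snapshot('top')[135:240,180:330]
cv2.imwrite('pics/tp5.png',tp[:,:,::-1])
o=np.zeros((600,800,3),np.uint8);o[:400,:640]=im[:,:,::-1]
o[280:600,320:800]=0
b=cv2.resize(np.ascontiguousarray(sd[:,:,::-1]),(480,320),interpolation=cv2.INTER_CUBIC)
c=np.zeros((600,800,3),np.uint8);c[:280]=cv2.resize(np.ascontiguousarray(im[0:280,:,::-1]),(800,350))[:280];c[280:600,:480]=b
cv2.imwrite('pics/c5.png',c)
E
```

```text
[ 0.59370966 -0.121688    0.07063687] [0.10765907 0.0069355  0.52064825] 0.5704865556918232
```

View pics/c5.png

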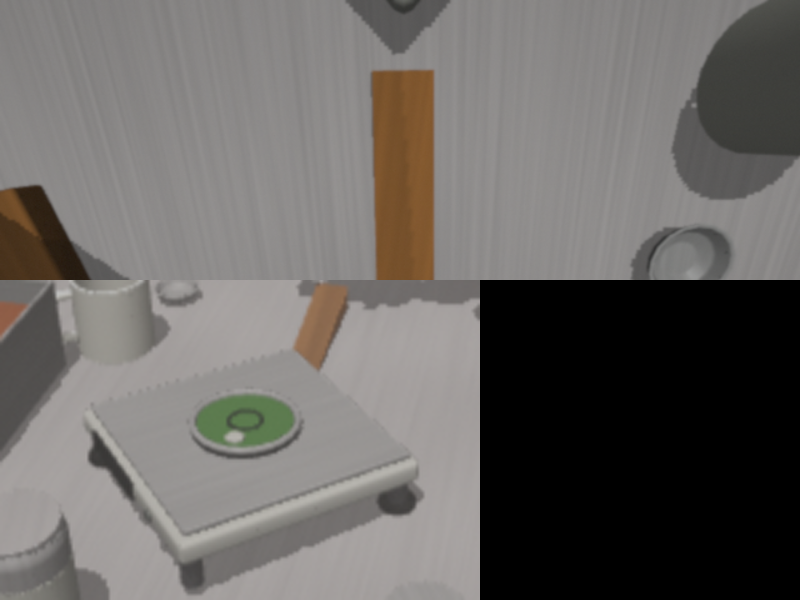

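```bash
cat >> h.py <<'E'
def bubble(name='side'):
    im=manip.snapshot(name).astype(float); r,g,b=im[...,0],im[...,1],im[...,2]
    c=proj(name,[.6,.162,.067])[0]; w=(g>r+25)&(g>b+25)
    yy,xx=np.mgrid[:400,:640]; w&=(np.hypot(xx-c[0],yy-c[1])<45)
    pts=np.c_[xx[w],yy[w]].astype(np.int32); h=cv2.convexHull(pts)
    M=np.zeros((400,640),np.uint8); cv2.fillPoly(M,[h],1); 
    gc=cv2.fitEllipse(h)[0]; 
    wt=np.where(M>0,np.clip(r-110,0,None),0)   # white: red high
    bc=np.array([(wt*xx).sum(),(wt*yy).sum()])/wt.sum()
    # ring: dark
    dk=np.where(M>0,np.clip(60-g,0,None),0); dc=np.array([(dk*xx).sum(),(dk*yy).sum()])/max(dk.sum(),1e-6)
    P=ray(name,[gc,bc,dc],.067); u=np.array([np.cos(1.536),np.sin(1.536),0])
    print(name,'bubble off from green/ring mm',((P[1]-P[0])@u*1000).round(1),((P[1]-P[2])@u*1000).round(1),'white px',(wt>0).sum(),'gc',np.round(gc,1),'dc',dc.round(1),'bc',bc.round(1)); return im
E
python3 - <<'E'
from h import *
bubble('side');bubble('top')
t=ray('wrist',[[297.6,56.8],[346.4,56.8],[301.5,223],[346.5,223]],[.002,.002,.019,.019])
print(t.round(4).tolist()); d=(t[0]+t[1]-t[2]-t[3]);print(np.arctan2(d[1],d[0]))
print('corner apex',ray('wrist',[[322.4,8.8]],.03))
s=manip.sense();r=R.from_quat(s['tool_rot']);print('tip in tool',r.inv().apply((t[0]+t[1])/2-s['tcp_pos'])*1000)
E
```

```text
side bubble off from green/ring mm 23.3 6869.2 white px 35 gc [281.5 262.4] dc [0. 0.] bc [277.4 268.4]Traceback (most recent call last):
  File "<stdin>", line 2, in <module>
  File "h.py", line 31, in bubble
    M=np.zeros((400,640),np.uint8); cv2.fillPoly(M,[h],1);
                                    ~~~~~~~~~~~~^^^^^^^^^
cv2.error: OpenCV(4.12.0) /io/opencv/modules/imgproc/src/drawing.cpp:2426: error: (-215:Assertion failed) p.checkVector(2, CV_32S) > 0 in function 'fillPoly'
```

```bash
sed -i 's/r-110/r-140/; s/60-g/75-g/' h.py
python3 - <<'E'
from h import *
im=bubble('side')
print(im[255:276,276:290,0].astype(int)); print(im[255:276,276:290,1].astype(int))
t=ray('wrist',[[297.6,56.8],[346.4,56.8],[301.5,223],[346.5,223]],[.002,.002,.019,.019])
print(t.round(4).tolist()); d=(t[0]+t[1]-t[2]-t[3]);print(np.arctan2(d[1],d[0]))
print('corner apex',ray('wrist',[[322.4,8.8]],.03))
s=manip.sense();r=R.from_quat(s['tool_rot']);print('tip in tool',r.inv().apply((t[0]+t[1])/2-s['tcp_pos'])*1000)
E
```

```text
side bubble off from green/ring mm 23.1 6869.0 white px 21 gc [281.5 262.4] dc [0. 0.] bc [277.5 268.4]
[[ 91  92  92  92  92  92  91  92  92  92  92  93  92  93]
 [ 92  91  92  91  92  93  91  92  92  92  92  93  92  93]
 [ 92  91  92  91  91  90  91  90  91  92  92  92  92  92]
 [ 92  91  90  84  80  79  82  81  83  83  89  92  93  92]
 [ 90  81  74  73  75  77  77  76  75  73  77  83  91  92]
 [ 79  74  74  84  87  88  87  88  87  85  77  73  82  91]
 [ 72  84  87  91  92  91  92  91  91  91  86  75  74  90]
 [ 76  90  91  92  92  92  92  93  92  92  90  75  71  89]
 [ 76  89  91  92  93  93  92  92  92  91  89  73  75  89]
 [ 70  76  83  89  91  91  91  91  90  82  75  76  86  92]
 [ 82  80  82  82  81  79  79  79  78  77  75  86  91  92]
 [116 128 129 111  93  81  80  81  86  88  88  92  93  92]
 [162 168 169 163 145 113  93  90  91  92  92  92  92  92]
 [176 178 178 177 168 128  98  92  93  92  92  92  92  92]
 [176 176 177 174 163 113  94  93  92  93  92  93  92  92]
 [148 162 161 146 128  98  92  92  91  92  92  94  94  98]
 [113 123 122 110 101  95  95  97  96  98 101 104 11
[... 1008 characters left out ...]
2]
 [175 175 176 174 167 138 125 122 123 122 123 123 122 122]
 [174 174 175 172 162 121 121 123 123 123 123 123 122 123]
 [150 161 161 149 136 121 122 122 122 123 123 123 123 125]
 [130 137 136 129 124 123 123 124 124 125 126 124 130 142]
 [137 138 137 134 131 132 134 138 138 140 146 149 149 149]
 [152 158 160 160 156 155 154 154 150 148 145 140 134 124]
 [125 132 136 138 139 136 133 128 124 120 109 100  92  83]
 [ 82  85  88  91  92  89  85  85  82  82  77  74  79  82]]
[[0.5837, -0.0069, 0.002], [0.6172, -0.008, 0.002], [0.5813, -0.1231, 0.019], [0.6154, -0.1243, 0.019]]
1.5523578658272492
corner apex [[0.60093522 0.01243526 0.03      ]]
tip in tool [115.08656562   2.32308678  69.18000849]
```

```bash
python3 - <<'E'
from h import *
go([.5984,-.1255,.004],1.545-np.pi/2)
E
```

```text
option 1 [-0.    -0.    -0.008]
option -1 [-0.000e+00  1.000e-03  3.133e+00]
shift [-0.3   0.43  6.72] rot [-0.    -0.    -0.008]
```

drive_tool(increments=[[110,-0.3,0.45,0,0,0,-0.008],[110,-0.3,0.45,0,0,0,-0.008],[110,-0.3,0.45,2.5,0,0,-0.008],[110,-0.3,0.45,4.5,0,0,-0.008],[110,-0.3,0.45,6,0,0,-0.008],[110,-0.3,0.45,6.7,0,0,-0.008],[110,-0.3,0.45,6.7,0,0,-0.008],[140,-0.3,0.45,6.7,0,0,-0.008],[200,-0.3,0.45,6.7,0,0,-0.008],[200,-0.3,0.45,6.7,0,0,-0.008],[200,-0.3,0.45,6.7,0,0,-0.008],[200,-0.3,0.45,6.7,0,0,-0.008]], force=80)

```text
t: 10.0
tcp_pos: [0.5995, -0.1266, 0.0054]
tool_rot: [0.717, 0.697, 0.0, 0.001]
force: [-0.8, -0.0, 6.5]
finger_gap: 0.375
```

```bash
python3 - <<'E'
from h import *
s=manip.sense();print(s['tcp_pos'],s['force'],s['finger_gap'],s['q']);bubble()
im=manip.snapshot('wrist');cv2.imwrite('pics/w6.png',im[:,:,::-1])
go([.6,0,.004],1.54-np.pi/2)
E
```

```text
[ 0.59952102 -0.12657763  0.00538903] [-0.84193606 -0.02804623  6.54262374] 0.3752564950675248 [-3.90235655e-01  8.25399935e-01  1.60327444e+00  8.07925126e-07
  7.10732225e-01 -3.63220696e-01]
side bubble off from green/ring mm 23.1 6869.0 white px 21 gc [281.5 262.4] dc [0. 0.] bc [277.5 268.4]
option 1 [0.002 0.001 0.004]
option -1 [-1.000e-03  3.000e-03 -3.138e+00]
shift [12.65 -0.29  0.13] rot [0.002 0.001 0.004]
```

drive_tool(increments=[[200,0.5,0,0,0,0,0],[200,1.3,0,0,0,0,0],[200,2,0,0,0,0,0],[200,2.7,0,0,0,0,0],[200,3.4,0,0,0,0,0],[200,4,0,0,0,0,0],[200,4.5,0,0,0,0,0],[200,5,0,0,0,0,0],[200,5.5,0,0,0,0,0],[200,6,0,0,0,0,0],[200,6,0,0,0,0,0],[200,6,0,0,0,0,0]])

```text
t: 11.3
tcp_pos: [0.6015, -0.0664, 0.0054]
tool_rot: [0.716, 0.698, 0.001, 0.001]
force: [1.9, -1.2, 6.3]
finger_gap: 0.378
```

```bash
python3 - <<'E'
from h import *
s=manip.sense();print(s['tcp_pos'],s['force'],s['finger_gap']);bubble()
E
```

```text
[ 0.60147336 -0.06644785  0.00540438] [ 1.86403349 -1.205067    6.27296349] 0.378325976722155
side bubble off from green/ring mm 23.1 6869.0 white px 21 gc [281.5 262.4] dc [0. 0.] bc [277.5 268.4]
```

drive_tool(increments=[[200,0.4,0,0,0,0,0],[200,0.8,0,0,0,0,0],[200,1.2,0,0,0,0,0],[200,1.6,0,0,0,0,0],[200,2,0,0,0,0,0],[200,2.4,0,0,0,0,0],[200,2.8,0,0,0,0,0],[200,3,0,0,0,0,0],[200,3,0,0,0,0,0],[200,3,0,0,0,0,0]])

```text
t: 12.35
tcp_pos: [0.6032, -0.0389, 0.0054]
tool_rot: [0.716, 0.698, 0.0, 0.003]
force: [0.8, -8.5, 4.7]
finger_gap: 0.383
```

```bash
python3 - <<'E'
from h import *
s=manip.sense();print(s['tcp_pos'],s['force'],s['finger_gap']);bubble()
E
```

```text
[ 0.6032053  -0.03891689  0.00543098] [ 0.77556806 -8.47431809  4.72989073] 0.383412489109443
side bubble off from green/ring mm 11.0 6858.2 white px 22 gc [281.4 262.7] dc [0. 0.] bc [279.4 265.5]
```

drive_tool(increments=[[200,0.4,-0.05,0,0,0,0],[200,0.8,-0.1,0,0,0,0],[200,1.2,-0.1,0,0,0,0],[200,1.6,-0.1,0,0,0,0],[200,1.6,-0.1,0,0,0,0],[200,1.6,-0.1,0,0,0,0]])

```text
t: 13.0
tcp_pos: [0.6027, -0.0223, 0.0054]
tool_rot: [0.716, 0.698, 0.001, 0.003]
force: [0.5, -6.6, 5.7]
finger_gap: 0.382
```

```bash
python3 - <<'E'
from h import *
s=manip.sense();print(s['tcp_pos'],s['force'],s['finger_gap']);bubble();bubble()
E
```

```text
[ 0.60265845 -0.02227774  0.00544613] [ 0.54374068 -6.59974744  5.67614911] 0.382280612356489
side bubble off from green/ring mm 1.8 6849.8 white px 21 gc [281.2 262.9] dc [0. 0.] bc [280.6 263.3]
side bubble off from green/ring mm 1.7 6849.8 white px 21 gc [281.2 263. ] dc [0. 0.] bc [280.6 263.3]
```

drive_tool(increments=[[200,0.2,0,0,0,0,0],[200,0.3,0,0,0,0,0],[200,0.3,0,0,0,0,0],[200,0.3,0,0,0,0,0]])

```text
t: 13.5
tcp_pos: [0.6027, -0.0201, 0.0054]
tool_rot: [0.716, 0.698, 0.0, 0.003]
force: [0.4, -8.5, 5.1]
finger_gap: 0.379
```

```bash
python3 - <<'E'
from h import *
s=manip.sense();print(s['tcp_pos'],s['force'],s['finger_gap']);im=bubble()
c=im[225:305,220:340,::-1];cv2.imwrite('pics/s7.png',cv2.resize(np.ascontiguousarray(c),None,fx=5,fy=5,interpolation=cv2.INTER_CUBIC))
E
```

```text
[ 0.60266702 -0.02006916  0.00543743] [ 0.41855081 -8.54063312  5.12535501] 0.37905421547274587
side bubble off from green/ring mm 0.6 6848.7 white px 25 gc [281.2 262.9] dc [0. 0.] bc [280.7 263. ][ WARN:0@1.683] global loadsave.cpp:1063 imwrite_ Unsupported depth image for selected encoder is fallbacked to CV_8U.
```

View pics/s7.png

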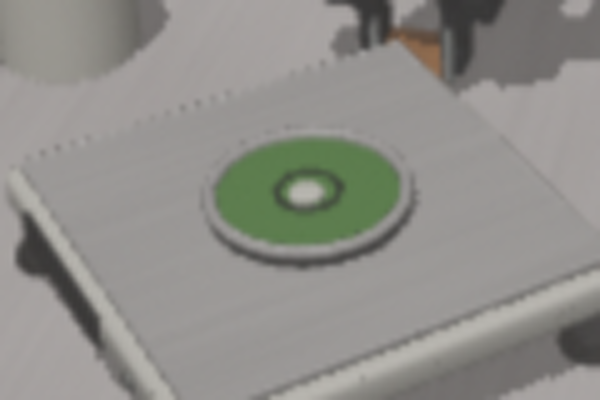

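drive_tool(increments=[[150,0.15,0,0,0,0,0],[110,0,0,0,0,0,0],[90,0,0,0,0,0,0],[90,0,0,0,0,0,0],[90,0,0,0,0,0,0],[90,0,0,-1,0,0,0],[90,0,0,-3,0,0,0],[90,-1,0,-6,0,0,0],[90,-4,0,-9,0,0,0],[90,-8,0,-11,0,0,0],[90,-11,0,-12,0,0,0],[90,-11,0,-12,0,0,0],[90,-11,0,-12,0,0,0]])

```text
t: 14.85
tcp_pos: [0.5975, -0.1276, 0.125]
tool_rot: [0.717, 0.697, 0.0, 0.0]
force: [-1.3, 0.4, 0.4]
finger_gap: 0.647
```

```bash
python3 - <<'E'
from h import *
s=manip.sense();print(s['t'],s['tcp_pos'],s['force'],s['finger_gap']);im=bubble();bubble()
w=manip.snapshot('wrist')[:200,:,::-1]
o=np.zeros((600,800,3),np.uint8);o[:250]=cv2.resize(np.ascontiguousarray(w),(800,250))
c=np.ascontiguousarray(im[225:305,220:340,::-1].astype(np.uint8));o[250:594,:516]=cv2.resize(c,(516,344),interpolation=cv2.INTER_CUBIC)
cv2.imwrite('pics/s8.png',o);cv2.imwrite('pics/full8.png',im[:,:,::-1])
a=cv2.imread('pics/side0.png').astype(int);d=np.abs(a-im[:,:,::-1]).max(2)>30
n,l,st,ce=cv2.connectedComponentsWithStats(d.astype(np.uint8));print([x.tolist() for x in st[1:] if x[4]>25])
E
```

```text
14.85 [ 0.59746393 -0.12757558  0.12503917] [-1.27802252  0.36763282  0.38865349] 0.6470718007760213
side bubble off from green/ring mm 0.6 6848.7 white px 25 gc [281.1 262.9] dc [0. 0.] bc [280.7 263. ]
side bubble off from green/ring mm 0.7 6848.7 white px 25 gc [281.1 262.9] dc [0. 0.] bc [280.7 263. ]
[[327, 0, 238, 252, 15948], [285, 42, 53, 141, 3552], [616, 117, 24, 42, 617], [608, 120, 13, 25, 116], [496, 131, 33, 3, 50], [548, 140, 24, 45, 189], [579, 149, 38, 91, 1031], [582, 157, 12, 16, 88], [304, 188, 235, 134, 6542], [538, 197, 40, 13, 54], [536, 199, 32, 17, 169], [502, 205, 138, 195, 13457], [572, 212, 16, 5, 58], [298, 231, 13, 11, 74], [274, 261, 11, 10, 60], [224, 266, 108, 54, 512], [262, 267, 37, 12, 135], [258, 281, 70, 25, 115]][ WARN:0@3.443] global loadsave.cpp:1063 imwrite_ Unsupported depth image for selected encoder is fallbacked to CV_8U.
```

View pics/s8.png

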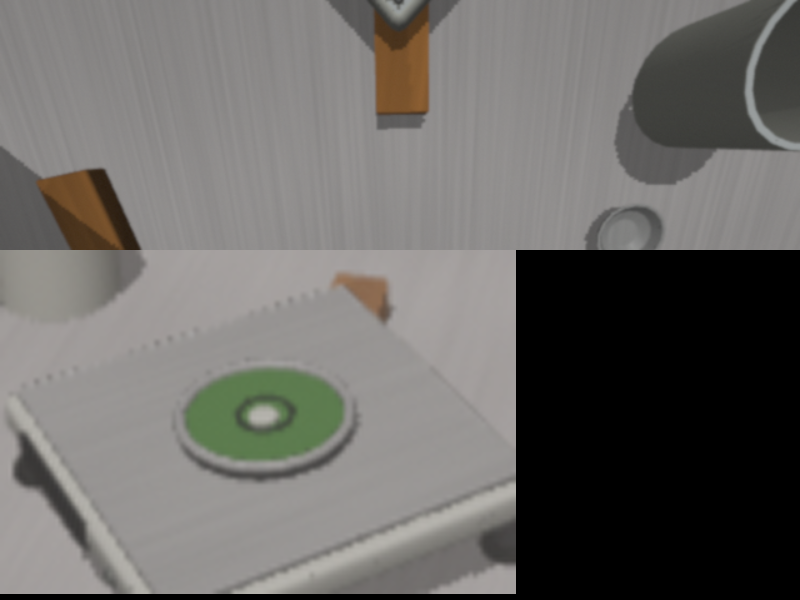

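```bash
python3 -c "
from station import manip
print(manip.sign_off())"
```

```text
the job is handed in; nothing more can be done
None
```

The wedge is in under the short foot and the scale reads level, with the bubble wholly inside the small ring. I handed the job in after about 15 s of robot time.

- **Moves made:** I drew the wedge about 8 cm out from under the rack. I then laid it flat about 2 cm in front of the low corner with its thin end towards the foot, and let go. I took it again at the thick end and pushed it in about 10.5 cm in stages, then let go and backed off.
- **Bubble:** after release it sat about 0.6 mm from the level's centre in the side camera. It read the same before I let go, so the wedge held.
- **Wedge:** the last pictures show it under the corner, lined up with the foot and looking flat on the counter.
- **Robot:** it stood clear at the end, and the highest contact force I read was about 9 N.

**Checks that were weak or failed:**
- The top camera could not confirm the bubble: the check failed there, probably because the arm was in the way. That reading rests on the side camera alone.
- My code's attempt to find the ring itself failed, so the distance is from the centre of the green face. By eye, the bubble is inside the ring.
- The wrist and top cameras disagreed by about 4 to 8 mm on the corner's position. I went with the close-up view.
- I only spot-checked that the other things had not moved. The mug, spoon and packer looked unmoved, and a before-and-after comparison of the side view flagged changes only around the arm, its shadow, the wedge and the scale. I did not look closely at all of those.

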